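# Check a return-spring cartridge on the bench spring tester and sort it

## Task

A spring cartridge stands on the plate of the spring tester: press its cap straight down until the cap's top is level with the top of the gauge post on the plate, hold it there for about a second while you read the dial, and do not press it noticeably past the mark or run the dial past its last tick. If at that height the needle got beyond the long tick, the spring is sound: stand it upright in the empty well of the rack; if the needle stayed short of the long tick, it is tired: put it in the discard tray. Leave the other cartridge in its well and do not disturb the glassware and dishes nearby.

Things in the scene. Friction and masses are not known exactly. Their poses are not given: they have to be found in the camera images.
- tester: The spring tester: a white housing 170 x 124 mm (its x by y), top 30 mm high, fixed to the bench. Origin: centre of its underside, z up. The round weighing plate is on its -x half (plate centre at x = -35 mm), a flat dial of 62 mm diameter on its +x half.
- plate_center (a point): Centre of the top face of the round steel weighing plate (92 mm across, top 54 mm above the bench when unloaded). It sinks 1 mm for every newton pressed on the cartridge (tared with the cartridge on it), and cartridge and gauge post sink with it; travel 21 mm. The cartridge stands within 10 mm of its centre.
- post_top (a point): Top of the gauge post, a steel rod 6 mm across and 58 mm tall standing on the plate 40 mm from its centre on the dial side (tester's +x); it sinks with the plate. Its top is the marked height: 58 mm above the plate, i.e. the cap pressed in by 12 mm.
- needle (a joint): Dial needle angle in rad: 0 unloaded, growing by 0.12 rad per newton pressed on the cartridge (clockwise from above). Short ticks every 2 N, the last at 18 N (2.16 rad); long tick at 10.5 N (1.26 rad). At the mark a sound spring reads about 14 N, a tired one about 7 N.
- spring_a: Upright spring cartridge: steel cup 30 mm across, 42 mm tall, coil spring and flat white cap 27 mm across, 8 mm thick, on top; 70 mm tall when free, 95 g. Origin: centre of the underside, z up. The cap sinks linearly after a first 1 N; solid at 18 mm. Grip the cup 25 to 38 mm up. spring_a and spring_b look alike: one is sound, one tired, either may be on the tester.
- spring_a_cap (a point): Centre of the top face of that cartridge's cap: 70 mm above the cup's underside when free, 58 mm when pressed to the mark.
- spring_b: Upright spring cartridge: steel cup 30 mm across, 42 mm tall, coil spring and flat white cap 27 mm across, 8 mm thick, on top; 70 mm tall when free, 95 g. Origin: centre of the underside, z up. The cap sinks linearly after a first 1 N; solid at 18 mm. Grip the cup 25 to 38 mm up. spring_a and spring_b look alike: one is sound, one tired, either may be on the tester.
- spring_b_cap (a point): Centre of the top face of that cartridge's cap: 70 mm above the cup's underside when free, 58 mm when pressed to the mark.
- rack: Aluminium rack block 76 x 170 mm (its x by y), 62 mm high, fixed, with two round wells 38 mm across and 8 mm deep in its top, 86 mm apart along its y axis; one holds the other cartridge. Origin: centre of its underside.
- well_empty (a point): Centre of the floor of the empty well, 54 mm above the bench (the block's top is 8 mm higher).
- well_spare (a point): Centre of the floor of the well that holds the other cartridge.
- tray: Discard tray: open grey plastic box 150 x 124 mm (its x by y), 35 mm high, walls 4 mm, floor 4 mm thick, fixed. Origin: centre of its underside.
- flask: Bystander: a clear flat culture flask lying on the bench, about 120 x 50 x 26 mm, loose.
- dishes: Bystander: a stack of dishes 90 mm across, 43 mm tall, loose.
- reagent: Bystander: a reagent bottle 60 mm across, 130 mm tall, loose.
Things that resemble listed ones, but are neither listed nor needed, are in the scene too. There is more than one size of the tray; the job needs the smaller.

How it is judged:
By the outcome, as a careful person would: the job done as asked, in the order asked, and still so for the second after the job is handed in, with the robot touching nothing.
It also fails if it takes over 61 s, if anything falls off the work surface, if the arm or the gripper's body presses on something with over 40 N, if the wrist force passes 120 N, or if a joint passes its speed limit or range.

## Robot

A 6-joint arm with a two-finger parallel gripper is mounted at the origin on the work surface. World frame = base frame: x ahead of the robot, y to its left, z up, the work surface at z = 0. Lengths are in m, angles in rad, forces in N, time in s.
With the tool pointing down it reaches from about 0.25 to 0.775 m from the base axis. Payload 4 kg.
Tool frame: the origin (TCP) lies midway between the tips of the shut fingers; the grasp point (between the pads) lies 19 mm behind it; z points along the fingers, y is the direction in which the jaws open and shut (so a half turn about z gives the same grasp; the last joint's range is limited). The gripper opens to 94 mm and grips with 3 to 60 N. Pads are 16 mm wide; open, the fingers measure 119 mm over their backs; the gripper's body (75 mm by 177 mm) begins 78 mm behind the grasp point.
Start: joints at [-1.316, 0.087, 1.371, -0, 1.684, -0.103], TCP at [0.193, -0.515, 0.206] pointing down, gripper open.
Joint ranges: [-3.1, 3.1], [-0.76, 2.03], [0.27, 2.55], [-1.08, 4.22], [0.17, 2.65], [-2.57, 2.57]. Speed limits (rad/s): [2.79, 2.79, 3.14, 3.14, 3.14, 3.14].

## Interface

Orientations are given as [roll, pitch, yaw] about the fixed x, y, z axes, in that order (R = Rz(yaw) Ry(pitch) Rx(roll)).
In Python, from bench import robot, cams gives the robot as it stands.
- The arm moves only by the tool step_arm, never from a script. Its argument "plan" is a list that holds one entry, the list of rows, each a list of 5 numbers: the shift along the world's x, y, z in mm, then the turn about the world's z in rad, then the opening in per cent of the stroke, from 0 (shut) to 100 (fully open). In form: [[[tx, ty, tz, turn, fingers], ...]]. A call has 1 to 8 rows; each row is the pose to reach, as a shift and turn from the pose commanded when the call began; what a row does not reach only later rows make up. A row lasts 1/12 s, in which the tool goes at most 41.7 mm and 7.16 degrees, less where a joint would pass 70% of its speed; a pose out of reach is approached as far as the arm can. A call with a gripper value outside its range is refused whole. The fingers move at their own pace and stop on an object; the grip force is fixed at half the most. Time passes only in rows, so rows that repeat a pose let the fingers close. It gives the time, the measured TCP pose, the force and the opening at its end, in the units of the state.
- robot.get_obs(): the state, without advancing time (a new reading comes with each control period).
- cams.snapshot(name): name is "scene" or "top" or "wrist"; returns a dict with "frame" (400x640x3 uint8, red, green, blue), "camera_matrix" (3x3 intrinsics, pixels), "k1" (the pictures are not rectified: a ray, as slopes to the right and down, at radius r is drawn at 1 + k1 r^2 times it, then the intrinsics apply), "origin" and "attitude" of the camera in the world; the wrist camera has in their place "T_tool_cam" (4x4, takes a point from camera to tool coordinates, whose origin is the TCP and whose axes are the flange's). Camera axes: x right, y down, z forward; pixel columns grow to the right and rows downward; lengths in m; the calibration is good to about 2 mm. A picture is of the moment at which its call begins: read the wrist's pose just before it. There is no depth.
- robot.close_job(): hands the job in, once; it reports no verdict.
The state is a dict: "time": time; "joint_positions": joint angles; "qvel": joint speeds; "joint_torque": joint torques, N m; "tool_pos": TCP position; "ee_rot": TCP orientation; "wrist_force": force on the tool from outside, world axes, zero at the start; "wrist_torque": the same for the moment, N m; "width": finger opening in m.
Only numpy, scipy, OpenCV 4.12 (cv2) and the standard library are available. Lean on these libraries where they do the work, as an engineer would, in place of code of your own. Each camera call takes 0.05 s, during which the arm holds its last target. There are 200 camera calls.

## Working session

There is one attempt and no reset: what is moved stays moved. The work goes in short steps, Python scripts to look and compute and a tool call to move; the robot and the scene stay as the last step left them, time stands still between calls to the robot, and variables do not carry over. Pictures are saved under pics/ and viewed, about 8 in all and at most 12, crops included, and the job is handed in when it is done.

Besides the shell and the picture viewer there is one more tool, called after "Request:" in YAML: its name, and indented under it one key for each argument. step_arm: Moves the arm, as the interface text tells. Its arguments: {"type":"object","properties":{"plan":{"type":"array"}},"required":["plan"]}

```bash
mkdir -p pics; cat > h.py <<'E'
import numpy as np,cv2
from bench import robot,cams
from scipy.spatial.transform import Rotation as R
def snap(n,f=None):
    o=robot.get_obs(); s=cams.snapshot(n)
    if f: cv2.imwrite('pics/'+f,s['frame'][:,:,::-1])
    return o,s
def campose(o,s):
    if 'T_tool_cam' in s:
        T=np.eye(4);e=np.array(o['ee_rot']);T[:3,:3]=R.from_euler('xyz',e).as_matrix() if e.size==3 else e;T[:3,3]=o['tool_pos']
        T=T@np.array(s['T_tool_cam']);return T[:3,3],T[:3,:3]
    a=np.array(s['attitude']);A=a if a.shape==(3,3) else R.from_euler('xyz',a).as_matrix()
    return np.array(s['origin']),A
def pix2z(o,s,uv,z):
    K=np.array(s['camera_matrix']);c,A=campose(o,s)
    p=np.array([(uv[0]-K[0,2])/K[0,0],(uv[1]-K[1,2])/K[1,1]]);q=p.copy()
    for _ in range(20): q=p/(1+s['k1']*(q@q))
    d=A@np.array([q[0],q[1],1]);return c+d*(z-c[2])/d[2]
def proj(o,s,P):
    K=np.array(s['camera_matrix']);c,A=campose(o,s)
    v=A.T@(np.array(P)-c);q=v[:2]/v[2];q=q*(1+s['k1']*(q@q));return K[:2,:2]@q+K[:2,2]
E
python3 - <<'E'
from h import *
o,s=snap('top','top.png');print({k:v for k,v in s.items() if k!='frame'});print(o)
o,s=snap('scene','scene.png');print({k:v for k,v in s.items() if k!='frame'})
E
```

```text
{'camera_matrix': array([[431.18554714,   0.        , 321.0393918 ],
       [  0.        , 431.18554714, 206.45441353],
       [  0.        ,   0.        ,   1.        ]]), 'k1': -0.052171553030826615, 'origin': array([ 0.41969478, -0.0029415 ,  1.12081786]), 'attitude': array([-3.00762425,  0.03564151, -1.58571779])}
{'time': 0.0, 'joint_positions': array([-1.31608652e+00,  8.79550665e-02,  1.37221895e+00, -1.86974904e-05,
        1.68357614e+00, -1.03104074e-01]), 'qvel': array([-0.00032085, -0.00185053,  0.00091763, -0.00074614,  0.00051434,
       -0.00056152]), 'joint_torque': array([ 7.34377008e-04, -3.40180814e+01, -3.02430189e+01,  7.17822346e-02,
        3.29543184e-02, -1.64833932e-04]), 'tool_pos': array([ 0.19247792, -0.51465333,  0.20432204]), 'ee_rot': array([-3.13944470e+00, -2.03568245e-04,  3.57811575e-01]), 'wrist_force': array([ 0.28664719, -0.80757051, -0.57750244]), 'wrist_torque': array([-0.02589752,  0.00234262, -0.02551958]), 'width': 0.09407973094467126}
{'camera_matrix': array([[360.89332977,   0.        , 323.87885175],
       [  0.        , 360.89332977, 196.13717883],
       [  0.        ,   0.        ,   1.        ]]), 'k1': -0.04466423013557759, 'origin': array([0.89462146, 0.17307989, 0.74674252]), 'attitude': array([-2.62944139,  0.003259  ,  1.94759001])}
```

View pics/top.png

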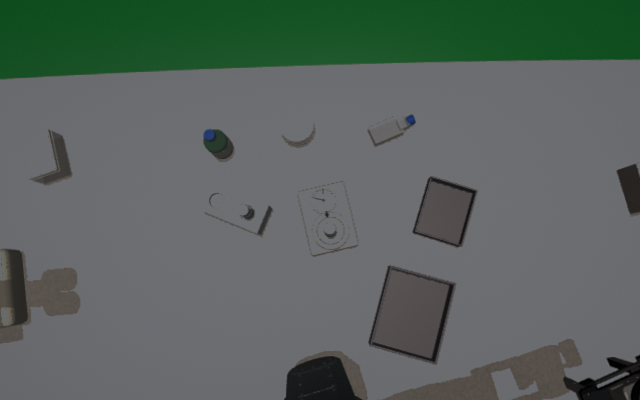

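View pics/scene.png

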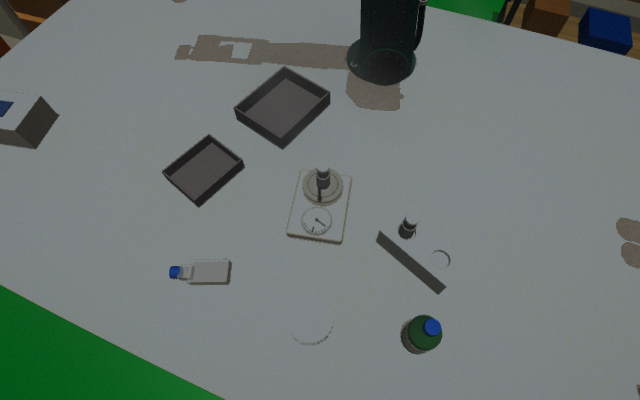

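The top view shows the tester at about (328,218), cartridge at about (330,230), rack at (238,213) with its empty well at about (217,201), small tray at (445,211), and large tray at (412,313). The scene view agrees. I'll enlarge the top crop to measure.

```bash
python3 - <<'E'
from h import *
im=cv2.imread('pics/top.png')[170:265,195:375]
im=cv2.convertScaleAbs(cv2.resize(im,None,fx=4.4,fy=4.4,interpolation=cv2.INTER_CUBIC),alpha=1.6)
cv2.imwrite('pics/topc.png',im)
E
```

```text
(no output)
```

View pics/topc.png

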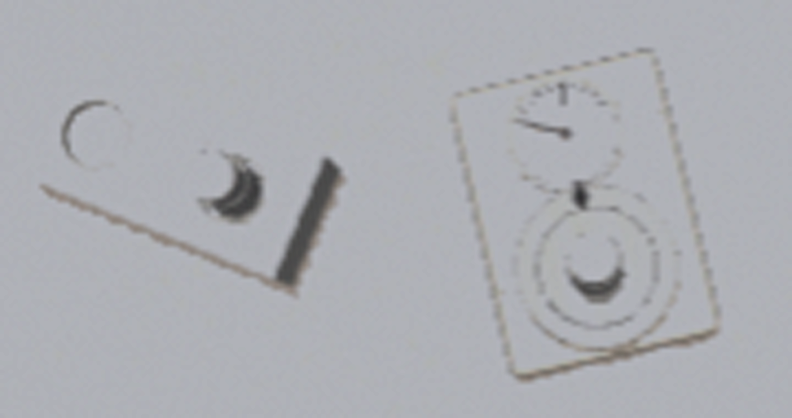

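```bash
python3 - <<'E'
from h import *
s=cams.snapshot('top');o=None
np.set_printoptions(precision=4,suppress=True)
f=lambda n,u,v,z:print(n,pix2z(o,s,(195+u/4.4,170+v/4.4),z)[:2])
f('well',94,133,.062)
f('cap',594,250,.124);f('plate',598,267,.054);f('dial',566,132,.031);f('posttop',576,188,.112)
for c in [(452,95),(652,48),(719,330),(518,378)]: f('tc',*c,.03)
f('rackc',290,287,.062);f('rackc2',330,165,.062);f('rackc3',42,187,.062)
f('sparecap',214,183,.124)
for c in [(431,178),(476,188),(461,245),(414,234)]: print('tray',pix2z(o,s,c,.035)[:2])
for n in [(300,128)]: print('dish',pix2z(o,s,n,.043)[:2])
print('flask',pix2z(o,s,(390,128),.02)[:2],'bottle',pix2z(o,s,(216,138),.1)[:2])
w=cams.snapshot('wrist');print(w['T_tool_cam'],w['camera_matrix'],w['k1'])
E
```

```text
well [0.584  0.2957]
cap [0.5066 0.0105]
plate [0.5031 0.0094]
dial [0.5838 0.0268]
posttop [0.5411 0.0197]
tc [0.6071 0.0932]
tc [ 0.6325 -0.0242]
tc [ 0.4676 -0.0589]
tc [0.4421 0.0566]
rackc [0.4942 0.1825]
rackc2 [0.5629 0.1599]
rackc3 [0.5535 0.3253]
sparecap [0.5461 0.2127]
tray [ 0.6344 -0.2482]
tray [ 0.6062 -0.3612]
tray [ 0.4626 -0.3148]
tray [ 0.4924 -0.1986]
dish [0.7722 0.0849]
flask [ 0.7737 -0.1508] bottle [0.734  0.2891]
[[-0.0001 -0.9638 -0.2668  0.0776]
 [ 1.     -0.0001 -0.      0.0001]
 [ 0.     -0.2668  0.9638 -0.1812]
 [ 0.      0.      0.      1.    ]] [[299.6842   0.     322.5514]
 [  0.     299.6842 201.0595]
 [  0.       0.       1.    ]] -0.0036517938728952088
```

The crop gives the plate at (0.503,0.009), tester yaw 0.207, the cap at about (0.507,0.010), the empty well at (0.584,0.296) and the tray centre at (0.549,-0.281). I'll move above the cap with the wrist camera on the dial side.

Request:
step_arm:
  plan:
    - [[41,69,0,-0.02,0],[82,138,0,-0.05,0],[122,205,0,-0.08,0],[162,272,0,-0.1,0],[202,340,0,-0.12,0],[242,407,0,-0.15,0],[282,474,0,-0.15,0],[312,525,0,-0.15,0]]

```text
time: 0.87
tool_pos: [0.3634, -0.2268, 0.2055]
ee_rot: [3.141, -0.0, 0.207]
wrist_force: [0.9, -1.1, 0.2]
width: 0.0442
```

Request:
step_arm:
  plan:
    - [[0,0,0,0,0],[0,0,0,0,0]]

```text
time: 1.03
tool_pos: [0.3638, -0.2268, 0.2055]
ee_rot: [3.141, 0.0, 0.213]
wrist_force: [0.2, -0.4, -0.2]
width: 0.0309
```

Request:
step_arm:
  plan:
    - [[141,237,-20,0,0],[141,237,-20,0,0],[141,237,-20,0,0],[141,237,-20,0,0],[141,237,-20,0,0],[141,237,-20,0,0],[141,237,-20,0,0],[141,237,-20,0,0]]

```text
time: 1.7
tool_pos: [0.5054, 0.0105, 0.1841]
ee_rot: [-3.14, 0.001, 0.211]
wrist_force: [-0.9, -0.0, 0.0]
width: 0.0004
```

Request:
step_arm:
  plan:
    - [[0,0,0,0,0],[0,0,0,0,0]]

```text
time: 1.87
tool_pos: [0.5037, 0.0065, 0.1852]
ee_rot: [3.141, 0.001, 0.206]
wrist_force: [-0.6, -0.3, -0.9]
width: 0.0003
```

```bash
python3 - <<'E'
from h import *
o,s=snap('wrist','w1.png');print(o['tool_pos'],o['ee_rot'])
cv2.imwrite('pics/w1e.png',cv2.convertScaleAbs(cv2.resize(s['frame'][:,100:540,::-1],None,fx=1.5,fy=1.5),alpha=1.6))
for P in [(.5031,.0095,.054),(.5422,.0176,.112),(.5838,.0268,.031),(.5066,.0105,.124)]: print(P,proj(o,s,P),(proj(o,s,P)-[100,0])*1.5)
E
```

```text
[0.50373853 0.00645742 0.18522042] [3.14072930e+00 1.16538330e-03 2.05717239e-01]
(0.5031, 0.0095, 0.054) [319.46722258 192.98488774] [329.20083387 289.47733161]
(0.5422, 0.0176, 0.112) [318.78492196 163.94757442] [328.17738294 245.92136163]
(0.5838, 0.0268, 0.031) [319.0263279  113.21813332] [328.53949186 169.82719998]
(0.5066, 0.0105, 0.124) [318.39139261 208.85468859] [327.58708892 313.28203289]
```

View pics/w1e.png

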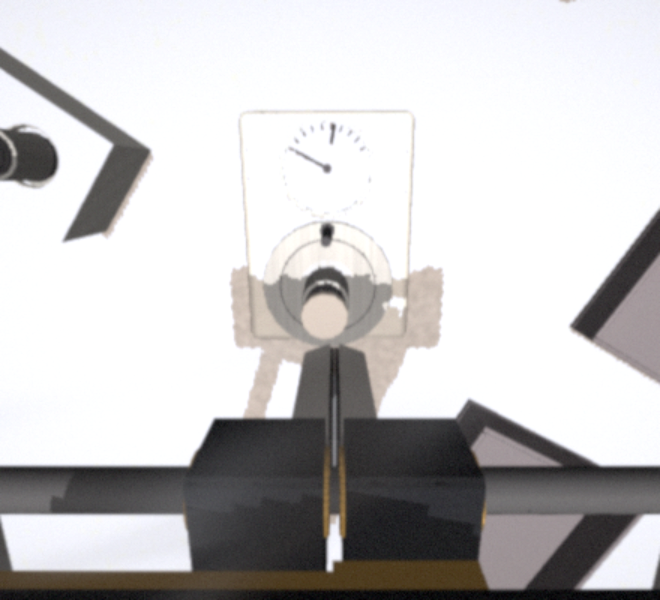

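Wrist view: cap at (325,316), post at (327,230), dial centre at (327,168). The needle is at rest and the long tick is at (333,130). Next: an automatic needle reader and the cap offset.

```bash
cat >> h.py <<'E'
def needle(o,s,c0=(.5838,.0268),zd=.031):
    g=cv2.GaussianBlur(cv2.cvtColor(s['frame'],cv2.COLOR_RGB2GRAY),(3,3),0).astype(np.float32)
    best=None; rs=np.arange(5,19.,.7)/1000
    base=0.207+np.pi/2
    for dx in np.arange(-6,6.1,1):
      for dy in np.arange(-6,6.1,1):
        c=np.array([c0[0]+dx/1000,c0[1]+dy/1000])
        pc=proj(o,s,[*c,zd]);ex=proj(o,s,[c[0]+.01,c[1],zd])-pc;ey=proj(o,s,[c[0],c[1]+.01,zd])-pc
        th=np.arange(-1.2,4.2,.01);w=base-th   # clockwise from above
        X=100*rs[:,None]*np.cos(w);Y=100*rs[:,None]*np.sin(w)
        m=(pc[:,None,None]+ex[:,None,None]*X+ey[:,None,None]*Y).astype(np.float32)
        v=cv2.remap(g,m[0],m[1],cv2.INTER_LINEAR).mean(0)
        pcv=cv2.remap(g,np.float32([[pc[0]]]),np.float32([[pc[1]]]),1)[0,0]
        i=v.argmin();sc=v[i]+.5*pcv
        if best is None or sc<best[0]: best=(sc,th[i],dx,dy,v[i],np.median(v))
    return best   # angle relative to tester +y dir, clockwise
E
python3 - <<'E'
from h import *
from types import SimpleNamespace
s=cams.snapshot('wrist');o=robot.get_obs();print(o['time'],o['tool_pos'],o['ee_rot'])
print('needle',needle(o,s))
print('cap',pix2z(o,s,(325/1.5+100,316/1.5),.124))
print('post',pix2z(o,s,(327/1.5+100,243/1.5),.112))
print('dial',pix2z(o,s,(327/1.5+100,168/1.5),.031),'tick',pix2z(o,s,(333/1.5+100,130/1.5),.031))
E
```

```text
1.9667 [0.50367471 0.00633049 0.18567169] [3.14081630e+00 3.99618200e-05 2.04809591e-01]
needle (np.float32(148.41763), np.float64(0.5000000000000016), np.float64(1.0), np.float64(2.0), np.float32(112.03579), np.float32(162.16245))
cap [0.50459871 0.01147966 0.124     ]
post [0.54364838 0.01843972 0.112     ]
dial [0.58493729 0.02798813 0.031     ] tick [0.61085201 0.02896642 0.031     ]
```

Request:
step_arm:
  plan:
    - [[1,5,-20,0,0],[1,5,-40,0,0],[1,5,-53,0,0],[1,5,-53,0,0],[1,5,-53,0,0]]

```text
time: 2.38
tool_pos: [0.5043, 0.0121, 0.1323]
ee_rot: [3.142, 0.001, 0.206]
wrist_force: [-0.1, -0.2, -0.1]
width: 0.0007
```

```bash
python3 - <<'E'
from h import *
o,s=snap('wrist','w2.png');print(o['tool_pos'],o['ee_rot'],o['wrist_force'],needle(o,s))
cv2.imwrite('pics/w2e.png',cv2.convertScaleAbs(cv2.resize(s['frame'][40:300,190:450,::-1],None,fx=2,fy=2),alpha=1.4))
E
```

```text
[0.50426578 0.01207368 0.13225969] [3.14159138e+00 1.26650462e-03 2.05697452e-01] [-0.08995268 -0.19126111 -0.12308973] (np.float32(137.25464), np.float64(0.49000000000000155), np.float64(1.0), np.float64(2.0), np.float32(102.27515), np.float32(159.96394))
```

View pics/w2e.png

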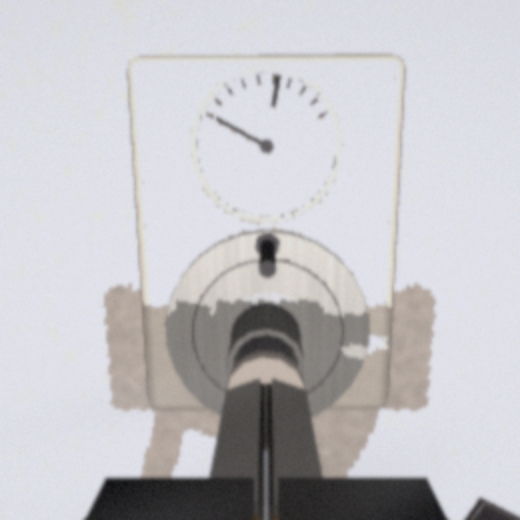

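The tip is centred over the cap at (265,380). Pressing down in stages.

Request:
step_arm:
  plan:
    - [[0,0,-4,0,0],[0,0,-8,0,0],[0,0,-12,0,0],[0,0,-15,0,0],[0,0,-15,0,0],[0,0,-15,0,0]]

```text
time: 2.93
tool_pos: [0.5057, 0.0132, 0.1183]
ee_rot: [3.141, -0.002, 0.208]
wrist_force: [0.1, -1.1, 3.4]
width: 0.0007
```

```bash
cat > rd.py <<'E'
from h import *
for i in range(3):
    o,s=snap('wrist'); n=needle(o,s); F=(n[1]-.495)/.12
    print(o['time'],o['tool_pos'].round(4),o['wrist_force'].round(1),'n',round(n[1],2),n[2:4],'F',round(F,2),'cap above post mm',round(1000*o['tool_pos'][2]-(112-F),2))
E
python3 rd.py
```

```text
2.9333 [0.5057 0.0132 0.1183] [ 0.1 -1.1  3.4] n 0.93 (np.float64(1.0), np.float64(2.0)) F 3.63 cap above post mm 9.91
2.9833 [0.5056 0.0132 0.1183] [ 1.  -0.8  3.3] n 0.93 (np.float64(1.0), np.float64(2.0)) F 3.63 cap above post mm 9.97
3.0333 [0.5056 0.0133 0.1183] [-0.1  0.5  3.7] n 0.93 (np.float64(1.0), np.float64(2.0)) F 3.63 cap above post mm 9.94
```

Request:
step_arm:
  plan:
    - [[0,0,-2,0,0],[0,0,-4,0,0],[0,0,-6,0,0],[0,0,-8,0,0],[0,0,-8,0,0],[0,0,-8,0,0]]

```text
time: 3.58
tool_pos: [0.5058, 0.0131, 0.1106]
ee_rot: [3.14, -0.002, 0.208]
wrist_force: [0.4, 0.1, 6.8]
width: 0.0004
```

```bash
python3 rd.py
```

```text
3.5833 [0.5058 0.0131 0.1106] [0.4 0.1 6.8] n 1.41 (np.float64(1.0), np.float64(2.0)) F 7.63 cap above post mm 6.23
3.6333 [0.5058 0.0131 0.1107] [ 0.3 -1.1  7.3] n 1.41 (np.float64(1.0), np.float64(2.0)) F 7.63 cap above post mm 6.29
3.6833 [0.5058 0.0131 0.1107] [-0.5 -0.8  7.5] n 1.41 (np.float64(1.0), np.float64(2.0)) F 7.63 cap above post mm 6.34
```

Request:
step_arm:
  plan:
    - [[0,0,-3,0,0],[0,0,-6,0,0],[0,0,-9,0,0],[0,0,-11,0,0],[0,0,-11,0,0]]

```text
time: 4.15
tool_pos: [0.506, 0.013, 0.1006]
ee_rot: [3.14, -0.003, 0.208]
wrist_force: [-1.5, -1.0, 12.7]
width: 0.0004
```

```bash
python3 rd.py
```

```text
4.15 [0.506  0.013  0.1006] [-1.5 -1.  12.7] n 2.04 (np.float64(1.0), np.float64(2.0)) F 12.88 cap above post mm 1.47
4.2 [0.506  0.013  0.1008] [-1.3 -0.3 12.2] n 2.02 (np.float64(1.0), np.float64(2.0)) F 12.71 cap above post mm 1.54
4.25 [0.506  0.0131 0.101 ] [-2.  -1.9 12.1] n 2.01 (np.float64(1.0), np.float64(2.0)) F 12.63 cap above post mm 1.59
```

Request:
step_arm:
  plan:
    - [[0,0,-1,0,0],[0,0,-2,0,0],[0,0,-3,0,0],[0,0,-3,0,0],[0,0,-3,0,0],[0,0,-3,0,0]]

```text
time: 4.8
tool_pos: [0.5061, 0.013, 0.0984]
ee_rot: [3.14, -0.003, 0.208]
wrist_force: [-1.7, -1.0, 13.5]
width: 0.0007
```

```bash
python3 rd.py; python3 - <<'E'
from h import *
o,s=snap('wrist','w3.png');print(robot.get_obs()['tool_pos'])
a=cv2.convertScaleAbs(cv2.resize(s['frame'][40:270,220:420,::-1],None,fx=2.5,fy=2.5),alpha=1.4)
cv2.imwrite('pics/w3e.png',a)
E
```

```text
4.8 [0.5061 0.013  0.0984] [-1.7 -1.  13.5] n 2.18 (np.float64(1.0), np.float64(2.0)) F 14.04 cap above post mm 0.49
4.85 [0.5061 0.0131 0.0985] [-2.1 -1.4 13.8] n 2.13 (np.float64(2.0), np.float64(1.0)) F 13.63 cap above post mm 0.08
4.9 [0.5061 0.0131 0.0984] [-2.5 -0.4 13.9] n 2.18 (np.float64(1.0), np.float64(2.0)) F 14.04 cap above post mm 0.48
[0.50614725 0.013034   0.09848093]
```

View pics/w3e.png

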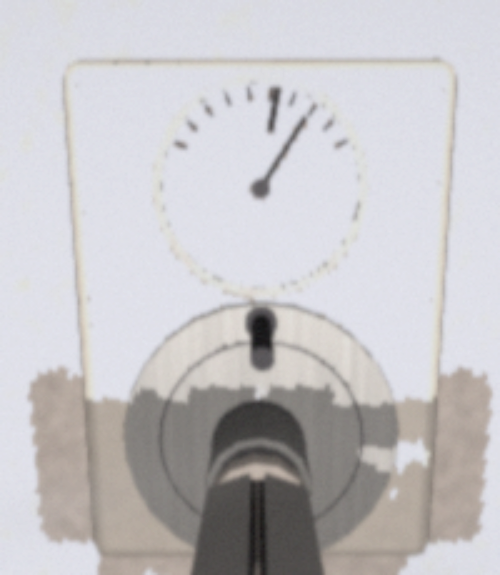

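The needle tip at (313,108) is past the long tick at (274,95), reading about 14 N with the cap within 0.5 mm of the mark. The spring is sound. I'll hold here for about a second.

Request:
step_arm:
  plan:
    - [[0,0,-0.3,0,0],[0,0,-0.3,0,0],[0,0,-0.3,0,0],[0,0,-0.3,0,0],[0,0,-0.3,0,0],[0,0,-0.3,0,0],[0,0,-0.3,0,0],[0,0,-0.3,0,0]]

```text
time: 5.67
tool_pos: [0.5061, 0.013, 0.0982]
ee_rot: [3.14, -0.004, 0.208]
wrist_force: [-2.1, -1.2, 14.0]
width: 0.0007
```

Request:
step_arm:
  plan:
    - [[0,0,0,0,0],[0,0,0,0,0],[0,0,0,0,0],[0,0,0,0,0],[0,0,0,0,0],[0,0,0,0,0]]

```text
time: 6.17
tool_pos: [0.5061, 0.0131, 0.0982]
ee_rot: [3.14, -0.004, 0.208]
wrist_force: [-1.7, -1.0, 13.8]
width: 0.001
```

```bash
python3 rd.py
```

```text
6.1667 [0.5061 0.0131 0.0982] [-1.7 -1.  13.8] n 2.15 (np.float64(2.0), np.float64(1.0)) F 13.79 cap above post mm -0.01
6.2167 [0.5061 0.013  0.0982] [-1.8 -1.1 14.5] n 2.15 (np.float64(2.0), np.float64(1.0)) F 13.79 cap above post mm 0.0
6.2667 [0.5061 0.013  0.0982] [-1.1 -0.7 14. ] n 2.15 (np.float64(2.0), np.float64(1.0)) F 13.79 cap above post mm -0.0
```

Held about 1.5 s at 13.8–14 N, level with the post. Retract and open.

Request:
step_arm:
  plan:
    - [[0,0,5,0,0],[0,0,12,0,0],[0,0,22,0,0],[0,0,35,0,0],[0,0,50,0,0],[0,0,60,0,75],[0,0,60,0,75],[0,0,60,0,75]]

```text
time: 6.98
tool_pos: [0.5047, 0.0134, 0.1547]
ee_rot: [-3.141, 0.001, 0.208]
wrist_force: [-1.2, -0.1, -0.5]
width: 0.0169
```

Request:
step_arm:
  plan:
    - [[0,0,0,0,75],[0,0,0,0,75],[0,0,0,0,75],[0,0,0,0,75],[0,0,0,0,75],[0,0,0,0,75]]

```text
time: 7.48
tool_pos: [0.5049, 0.0133, 0.155]
ee_rot: [-3.142, 0.0, 0.208]
wrist_force: [-0.4, 1.0, 0.2]
width: 0.0571
```

```bash
python3 - <<'E'
from h import *
o,s=snap('wrist','w4.png');print(o['tool_pos'],o['ee_rot'],o['width'],needle(o,s))
cv2.imwrite('pics/w4e.png',cv2.convertScaleAbs(cv2.resize(s['frame'][40:400,140:500,::-1],None,fx=1.6,fy=1.6),alpha=1.4))
for z,r in ((.124,.0135),(.096,.015)):
  for p in ((.506,.0131,z),): print(p,(proj(o,s,p)-[140,40])*1.6)
E
```

```text
[0.50487118 0.01331339 0.15496328] [-3.14155659e+00  4.32461285e-04  2.07772764e-01] 0.05714911852888154 (np.float32(149.5395), np.float64(0.49000000000000155), np.float64(1.0), np.float64(2.0), np.float32(112.64107), np.float32(168.31584))
(0.506, 0.0131, 0.124) [292.83571213 294.3513136 ]
(0.506, 0.0131, 0.096) [292.75809224 276.17868659]
```

View pics/w4e.png

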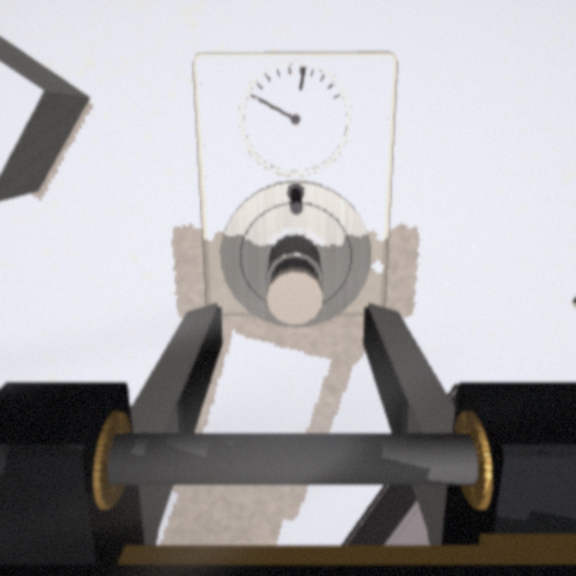

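The cartridge is upright and centred between the fingers, with its cap at (295,298). Descend to TCP z 0.070 and grip.

Request:
step_arm:
  plan:
    - [[0,-1,0,0,75],[0,-1,-20,0,75],[0,-1,-40,0,75],[0,-1,-60,0,75],[0,-1,-78,0,75],[0,-1,-85,0,75],[0,-1,-85,0,75],[0,-1,-85,0,75]]

```text
time: 8.2
tool_pos: [0.5052, 0.0123, 0.0706]
ee_rot: [3.141, -0.0, 0.208]
wrist_force: [0.6, 0.5, 0.1]
width: 0.0705
```

Request:
step_arm:
  plan:
    - [[0,0,0,0,10],[0,0,0,0,10],[0,0,0,0,10],[0,0,0,0,10],[0,0,0,0,10],[0,0,0,0,10],[0,0,0,0,10],[0,0,0,0,10]]

```text
time: 8.87
tool_pos: [0.505, 0.0123, 0.0702]
ee_rot: [3.141, -0.0, 0.208]
wrist_force: [0.6, 0.1, -0.4]
width: 0.0289
```

Request:
step_arm:
  plan:
    - [[0,0,0,0,10],[0,0,0,0,10],[0,0,0,0,10]]

```text
time: 9.12
tool_pos: [0.5051, 0.0123, 0.0702]
ee_rot: [3.141, -0.0, 0.208]
wrist_force: [0.1, 0.2, -0.4]
width: 0.0298
```

Gripped at 29.8 mm. Lift, then go to a viewpoint short of the well.

Request:
step_arm:
  plan:
    - [[0,0,20,0,10],[0,0,50,0,10],[0,0,85,0,10],[0,0,105,0.1,10],[10,35,105,0.2,10],[20,70,105,0.32,10],[30,105,105,0.44,10],[38,140,105,0.56,10]]

```text
time: 9.78
tool_pos: [0.5433, 0.1536, 0.175]
ee_rot: [3.141, 0.0, 0.773]
wrist_force: [0.2, -0.9, -1.2]
width: 0.0294
```

Request:
step_arm:
  plan:
    - [[9,40,0,0.1,10],[19,80,0,0.2,10],[19,88,0,0.3,10],[19,88,0,0.42,10],[19,88,0,0.42,10],[19,88,0,0.42,10],[19,88,0,0.42,10]]

```text
time: 10.37
tool_pos: [0.5619, 0.2398, 0.1749]
ee_rot: [-3.141, 0.0, 1.185]
wrist_force: [-0.1, -0.5, -0.9]
width: 0.0293
```

Request:
step_arm:
  plan:
    - [[0,0,0,0,10],[0,0,0,0,10],[0,0,0,0,10]]

```text
time: 10.62
tool_pos: [0.5621, 0.2398, 0.1754]
ee_rot: [3.141, -0.0, 1.186]
wrist_force: [-0.2, 0.0, -1.9]
width: 0.0289
```

```bash
python3 - <<'E'
from h import *
o,s=snap('wrist','w5.png');print(o['tool_pos'],o['ee_rot'],o['width'])
cv2.imwrite('pics/w5e.png',cv2.convertScaleAbs(cv2.resize(s['frame'][:,120:520,::-1],None,fx=1.5,fy=1.5),alpha=1.4))
E
```

```text
[0.5620791  0.23976906 0.17542307] [ 3.14125769e+00 -2.15092955e-04  1.18619053e+00] 0.02887670151857558
```

View pics/w5e.png

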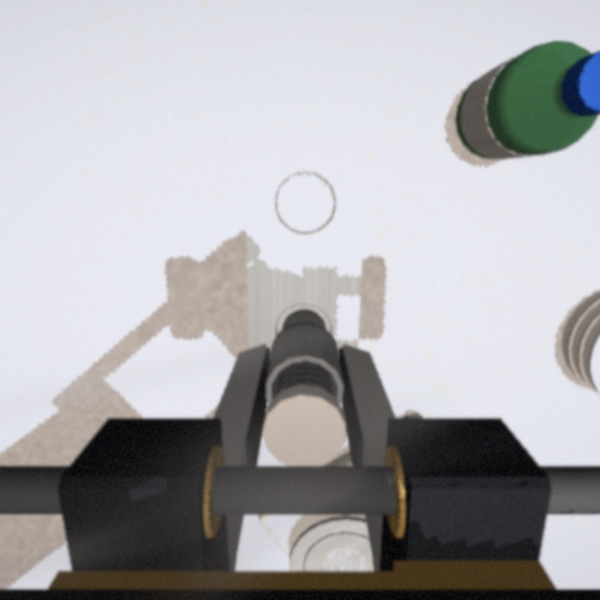

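The ring of the empty well is at (305.5,203), the held cartridge is upright with its cap at (305,430), and the bottle is clear.

```bash
python3 - <<'E'
from h import *
s=cams.snapshot('wrist');o=robot.get_obs();t=o['tool_pos'];print(t)
w=pix2z(o,s,(305.5/1.5+120,203/1.5),.062);c=pix2z(o,s,(305/1.5+120,430/1.5),t[2]+.054)
print('well',w,'cap',c,'cap-tcp',c-t,'shift by tcp',(w-t)*1000)
E
```

```text
[0.56205448 0.23993316 0.17537643]
well [0.58621157 0.29662611 0.062     ] cap [0.56238414 0.23965497 0.22937643] cap-tcp [ 0.00032966 -0.00027819  0.054     ] shift by tcp [  24.15709886   56.69295116 -113.37642532]
```

Request:
step_arm:
  plan:
    - [[12,28,0,0,10],[24,56.5,0,0,10],[24,56.5,-30,0,10],[24,56.5,-60,0,10],[24,56.5,-85,0,10],[24,56.5,-92,0,10],[24,56.5,-92,0,10],[24,56.5,-92,0,10]]

```text
time: 11.38
tool_pos: [0.5864, 0.2968, 0.084]
ee_rot: [3.141, -0.001, 1.187]
wrist_force: [-0.3, 0.0, -0.1]
width: 0.0294
```

Request:
step_arm:
  plan:
    - [[0,0,-2,0,10],[0,0,-4,0,10],[0,0,-6,0,10],[0,0,-8,0,10],[0,0,-8,0,10]]

```text
time: 11.8
tool_pos: [0.5859, 0.2968, 0.0753]
ee_rot: [3.141, -0.0, 1.188]
wrist_force: [0.4, -1.0, -1.1]
width: 0.0291
```

Request:
step_arm:
  plan:
    - [[0,0,-1.5,0,10],[0,0,-3,0,10],[0,0,-4.5,0,10],[0,0,-4.5,0,10],[0,0,-4.5,0,10]]

```text
time: 12.22
tool_pos: [0.5859, 0.2968, 0.0706]
ee_rot: [-3.141, 0.0, 1.188]
wrist_force: [0.3, -0.2, -0.5]
width: 0.0295
```

```bash
python3 - <<'E'
from h import *
o,s=snap('wrist','w6.png');print(o['tool_pos'],o['wrist_force'])
cv2.imwrite('pics/w6e.png',cv2.convertScaleAbs(cv2.resize(s['frame'][120:360,180:460,::-1],None,fx=2,fy=2),alpha=1.4))
E
```

```text
[0.58591935 0.29680815 0.07055762] [ 0.27825993 -0.21676437 -0.50314833]
```

View pics/w6e.png

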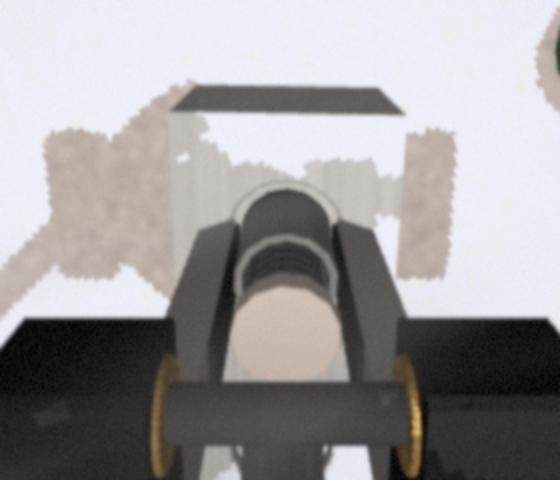

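The cup sits inside the well ring (arc around (287,195)) and is centred. Lower the last bit, release, and rise straight up.

Request:
step_arm:
  plan:
    - [[0,0,-0.7,0,10],[0,0,-0.7,0,10],[0,0,-0.7,0,60],[0,0,-0.7,0,60],[0,0,-0.7,0,60],[0,0,-0.7,0,60],[0,0,-0.7,0,60],[0,0,-0.7,0,60]]

```text
time: 12.93
tool_pos: [0.586, 0.2968, 0.0699]
ee_rot: [3.142, 0.0, 1.188]
wrist_force: [0.4, -0.3, -0.3]
width: 0.056
```

Request:
step_arm:
  plan:
    - [[0,0,0,0,60],[0,0,10,0,60],[0,0,30,0,60],[0,0,60,0,60],[0,0,90,0,60],[0,0,120,0,60],[0,0,130,0,60],[0,0,130,0,60]]

```text
time: 13.6
tool_pos: [0.5878, 0.2976, 0.2053]
ee_rot: [3.135, -0.006, 1.188]
wrist_force: [-0.2, 0.2, 0.2]
width: 0.0564
```

Request:
step_arm:
  plan:
    - [[-15,-35,0,0,60],[-15,-35,0,0,60],[-15,-35,0,0,60],[-15,-35,0,0,60]]

```text
time: 13.93
tool_pos: [0.5706, 0.2617, 0.1984]
ee_rot: [-3.14, 0.001, 1.187]
wrist_force: [0.6, -0.2, 0.6]
width: 0.0562
```

```bash
python3 - <<'E'
from h import *
o,s=snap('wrist','w7.png');o2,t=snap('top','top2.png')
a=cv2.resize(s['frame'][:,120:520,::-1],(400,400));b=cv2.resize(t['frame'][95:275,190:350,::-1],(355,400),interpolation=2)
cv2.imwrite('pics/w7e.png',cv2.convertScaleAbs(np.hstack([a,b]),alpha=1.5))
print(o['tool_pos'],o['width'],(proj(o,s,(.5859,.2968,.124))-[120,0]))
E
```

```text
[0.57057656 0.26174226 0.1983921 ] 0.056245473429908835 [203.9352812  165.62030701]
```

View pics/w7e.png

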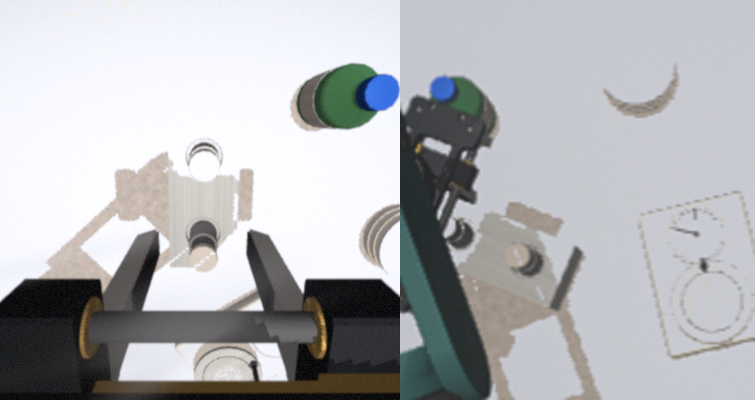

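Both cartridges stand upright in their wells (tested one at (204,160), predicted (204,166)). The tester is empty, the bystanders are in place and the gripper is clear. Handing in.

```bash
python3 -c "
from bench import robot
print(robot.close_job())"
```

```text
the job is handed in; nothing more can be done
None
```

The spring on the tester is sound, so I stood its cartridge upright in the empty well of the rack and handed the job in at about 14 s.

- **Press:** I pressed the cap down in stages to the level of the gauge post and held it there for about 1.5 s. The dial read about 13.8–14 N, past the long tick and below the last tick. The wrist force agreed at about 14 N.
- **Level check:** The height of the finger tip and the dial reading together put the cap 0 to 0.5 mm above the post top during the hold. I worked this out from those readings; the fingers hid the cap from the camera.
- **Final pictures:** The tested cartridge stands upright in its well and the other cartridge is still in its own. The tester is empty, the needle was back at rest after the press, and the gripper is about 75 mm above the cartridges. The bottle and the dish stack look undisturbed. I did not look at the flask again at the end, but the arm never went near it.

The picture-based positions differed by 1–3 mm between the cameras. Nothing else failed or disagreed.

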